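# Let the tea-cake press down off its ratchet

### The job

The hand press in the tea drying room is locked by its sprung pawl above a tea cake. Flick the pawl off the ratchet wheel so that it stays off, then ease the drum back with the crank, never letting it run, until the press plate bears lightly on the cake (about 10 N) and stays there by itself. Do not force the crank against the pawl, bang or crush the cake, push on the plate itself or disturb the other things on the bench.

Things in the scene. Friction and masses are not known exactly. Their poses are not given: they have to be found in the camera images.
- press: Grey hand press fixed to the bench: base plate 300 x 220 x 12 mm, column at its +x end, 60 mm wide head (y -30 to +30 mm, top 235 mm up). Origin: on the bench, under the press plate's centre; z up, y along the crank shaft. Crank, ratchet wheel and pawl are on its -y side. Place and yaw differ from start to start.
- shaft (a point): On the shaft axis (parallel to the press's y; x = -35, z = 170 mm in the press frame), in the mid-plane of the ratchet wheel (y = -47 mm; wheel 100 mm across, 12 teeth, 12 mm thick). The flat crank arm lies in the plane y = -82 mm.
- drum (a joint): Angle of shaft, ratchet wheel and crank together, rad; 0 at the start, growing as it is eased back: the crank's top swings to the press's +x, the plate goes down 30 mm per rad (rack and pinion). Range -0.15 to 1.75; blocked at about 0.07 while the pawl is on. A brake lining drags with 0.3 N m, more than the plate's weight gives, so it stays where it is left.
- crank_handle (a point): Middle of the round black crank handle: 18 mm diameter, 85 mm long along the press's y (y -85 to -170 mm), 90 mm from the shaft axis; the crank leans (drum - 0.7) rad from upright to +x. Push it from its -x side or pinch it from above. Easing back takes 0.15 N m (about 2 N here, 6 N at the start if pushed level); each newton of plate on cake adds 0.03 N m (0.33 N here).
- pawl (a joint): Angle of the pawl, rad: 0 = its nose is in the ratchet teeth, 0.8 = fully off, against its stop. An over-centre spring pushes it to whichever end is nearer: past about 0.5 it snaps over and stays off. It takes about 5 to 8 N at the knob at first, then less, and nothing past the middle.
- pawl_knob (a point): Centre of the pawl's thumb knob: a steel roller 16 mm in diameter, 26 mm long along the press's y, atop the 65 mm pawl tail (10 mm round bar; pivot at x = 25, y = -47, z = 222 mm in the press frame). With the pawl on, the tail leans 0.4 rad to -x; pushing the knob 50 mm to the press's +x takes it fully off.
- plate: Round steel press plate, 124 mm across, 12 mm thick, under a square toothed rack bar; about 0.5 kg. Origin: centre of its lower face, which starts 88 mm above the bench; it moves straight down only. Under it a dark round tea cake (144 mm across, 28 mm thick) lies loose on a wooden bed. The cake's top is 22 to 42 mm below the plate at the start; it is not measured, so feel for it.
- spare_cake: Bystander: another tea cake on the bench, 144 mm across, 28 mm thick; origin at the centre of its underside.
- weight: Bystander: brass weight, 48 mm across, 68 mm tall; origin at the centre of its underside.
- dish: Bystander: small white bowl, 100 mm across, 35 mm tall; origin at the centre of its underside.

How it is judged:
By the outcome, as a careful person would: the job done as asked, in the order asked, and still so for the second after the job is handed in, with the robot touching nothing.
It also fails if it takes over 67 s, if anything falls off the work surface, if the arm or the gripper's body presses on something with over 40 N, if the wrist force passes 120 N, or if a joint passes its speed limit or range.

### The arm

A 6-joint arm with a two-finger parallel gripper is mounted at the origin on the work surface. World frame = base frame: x ahead of the robot, y to its left, z up, the work surface at z = 0. Lengths are in m, angles in rad, forces in N, time in s.
With the tool pointing down it reaches from about 0.25 to 0.725 m from the base axis. Payload 4 kg.
Tool frame: the origin (TCP) lies midway between the tips of the shut fingers; the grasp point (between the pads) lies env.grasp_offset behind it (env.grasp_offset is the distance from the TCP to the grasp point, in m); z points along the fingers, y is the direction in which the jaws open and shut (so a half turn about z gives the same grasp; the last joint's range is limited). The gripper opens to 85 mm and grips with 20 to 120 N. Pads are 22 mm wide; open, the fingers measure 114 mm over their backs; the gripper's body (76 mm by 85 mm) begins 54 mm behind the grasp point. The pads swing forward as they close: fully open they stand 13 mm farther back than shut.
Start: joints at [1.236, 0.241, 0.005, 1.335, 0, 1.571], TCP at [0.164, 0.472, 0.231] pointing down, gripper open.
Joint ranges: [-2.72, 2.72], [-1.05, 1.87], [-1.09, 1.28], [-1.99, 2.15], [-1.42, 1.44], [-3.14, 3.14]. Speed limits (rad/s): [2.79, 2.79, 3.14, 3.14, 3.14, 3.14].

### API

Orientations are given as a unit quaternion [x, y, z, w].
In Python, from station import env gives the robot as it stands. The module is installed in compiled form; this text tells all that it offers.
- The arm moves only by the tool jog_arm, never from a script. Its arguments are lists of equal length, an entry for each row: "offset": the shift along the tool's x, y, z scaled (see below), a list of three; "angular": the turn, a rotation vector about the tool's x, y, z scaled (see below), a list of three; "fingers": the gripper's target within -1 to 1 (fully open at 1, half-way at 0, shut at -1). A call has 1 to 10 rows; each row shifts and turns the pose as measured when the row begins, along the tool's axes as they then stand; what a row does not reach is not made up. The controller multiplies each number of a shift by 0.25 m and each number of a turn by 180 degrees. A row lasts 1/8 s, in which the tool goes at most 62.5 mm and 10.7 degrees, less where a joint would pass 70% of its speed; a pose out of reach is approached as far as the arm can. A call with a number of a shift or a turn outside -1 to 1 is refused whole. A call with a gripper value outside its range is refused whole. The fingers move at their own pace and stop on an object; "grip_force" is the grip in N (left out, the last holds). Time passes only in rows, so rows that do not move let the fingers close. It gives the time, the measured TCP pose, the force and the opening at its end, in the units of the state.
- env.get_state(): the state, without advancing time (a new reading comes with each control period).
- env.get_image(name): name is "side" or "top" or "wrist"; returns (picture, depth): 384x512x3 uint8, blue, green, red; 384x512 float32, m along the optical axis (not along the pixel's ray), 0 where there is no reading.
- env.calibration(name): a dict with "vertical_fov" (degrees; the focal length in pixels is half the picture's height over the tangent of half this angle, whatever the lens; pixels are square), "cx", "cy" (the principal point, pixels), "view" (4x4, takes a point from world to camera coordinates). Camera axes: x right, y down, z forward; pixel columns grow to the right and rows downward; lengths in m; the calibration is good to about 2 mm. A picture is of the moment at which its call begins: read the wrist's pose just before it. calibration takes no time and is no camera call; for the wrist camera it gives the pose at the moment of the call.
- env.hand_in(): hands the job in, once; it reports no verdict.
The state is a dict: "clock": time; "joints": joint angles; "qd": joint speeds; "tau": joint torques, N m; "eef_pos": TCP position; "tcp_rot": TCP orientation; "contact_force": force on the tool from outside, world axes, zero at the start; "torque": the same for the moment, N m; "finger_gap": finger opening in m.
Only numpy, scipy, OpenCV 4.12 (cv2) and the standard library are available. Lean on these libraries where they do the work, as an engineer would, in place of code of your own. Each camera call takes 0.05 s, during which the arm holds its last target.

## Working session

There is one attempt and no reset: what is moved stays moved. The work goes in short steps, Python scripts to look and compute and a tool call to move; the robot and the scene stay as the last step left them, time stands still between calls to the robot, and variables do not carry over. Pictures are saved under pics/ and viewed, and the job is handed in when it is done.

Besides the shell and the picture viewer there is one more tool, called as name(argument=value, ...) on one line, values as JSON. jog_arm: Moves the arm, as the interface text tells. Its arguments: {"type":"object","properties":{"offset":{"type":"array","items":{"type":"array","items":{"type":"number","minimum":-1,"maximum":1}}},"angular":{"type":"array","items":{"type":"array","items":{"type":"number","minimum":-1,"maximum":1}}},"fingers":{"type":"array","items":{"type":"number"}},"grip_force":{"type":"number"}},"required":["offset","angular","fingers"]}

```bash
mkdir -p pics; ls; cat > h.py <<'E'
import numpy as np,cv2
from station import env
def K(n):
    c=env.calibration(n); f=192/np.tan(np.radians(c['vertical_fov'])/2); return f,c['cx'],c['cy'],np.array(c['view'])
def grab(n,fn):
    k=K(n); p,d=env.get_image(n); cv2.imwrite('pics/'+fn+'.png',p); np.savez('pics/'+fn+'.npz',p=p,d=d,f=k[0],cx=k[1],cy=k[2],V=k[3]); return p,d,k
def cloud(d,k):
    f,cx,cy,V=k; v,u=np.mgrid[:d.shape[0],:d.shape[1]]
    P=np.stack([(u-cx)/f*d,(v-cy)/f*d,d,np.ones_like(d)],-1)
    W=P@np.linalg.inv(V).T; W[d==0]=np.nan; return W[...,:3]
def load(fn):
    z=np.load('pics/'+fn+'.npz'); return z['p'],z['d'],(float(z['f']),float(z['cx']),float(z['cy']),z['V'])
E
python3 - <<'E'
from h import *
print(env.get_state(),env.grasp_offset)
for n in ['side','top','wrist']:
    p,d,k=grab(n,n+'0'); C=np.linalg.inv(k[3]); print(n,k[:3],C.round(3).tolist())
E
```

```text
pics
{'clock': 0.0, 'joints': array([1.23602673e+00, 2.41375728e-01, 3.74456948e-03, 1.33519077e+00,
       1.37007720e-05, 1.57080036e+00]), 'qd': array([ 1.55251645e-03,  1.42960913e-04,  1.55529102e-04, -1.83448234e-03,
       -6.90622535e-04, -4.59102263e-05]), 'tau': array([ 1.01290198e-04, -3.72313535e+01,  2.52408725e+01,  1.69300823e-02,
        4.79121707e-05,  5.45788140e-06]), 'eef_pos': array([0.16406869, 0.47166035, 0.23043931]), 'tcp_rot': array([ 1.66606182e-01,  9.86022999e-01, -9.97504158e-04, -1.75489459e-04]), 'contact_force': array([ 0.24656452, -0.09568079,  0.36505499]), 'torque': array([ 0.00992303, -0.0231624 , -0.06424981]), 'finger_gap': 0.08545483528785702} 0.0187
side (np.float64(393.37288929236377), 244.64540117791938, 192.3468061735503) [[-0.998, -0.028, 0.052, 0.557], [-0.056, 0.724, -0.688, 0.652], [-0.019, -0.689, -0.724, 0.782], [0.0, 0.0, 0.0, 1.0]]
top (np.float64(388.8511245522902), 255.83847455781012, 188.1238977653126) [[0.017, -0.983, 0.184, 0.428], [-1.0, -0.022, -0.021, 0.105], [0.025, -0.184, -0.983, 1.1], [0.0, 0.0, 0.0, 1.0]]
wrist (np.float64(340.65890199659526), 254.4226353461028, 190.89076515641582) [[0.329, 0.903, 0.278, 0.093], [0.944, -0.314, -0.099, 0.496], [-0.002, 0.295, -0.956, 0.375], [0.0, 0.0, 0.0, 1.0]]
```

View pics/side0.png

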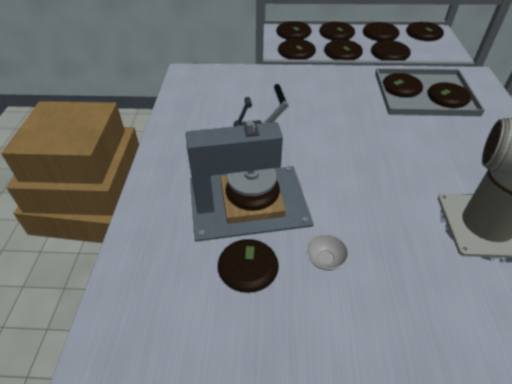

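View pics/top0.png

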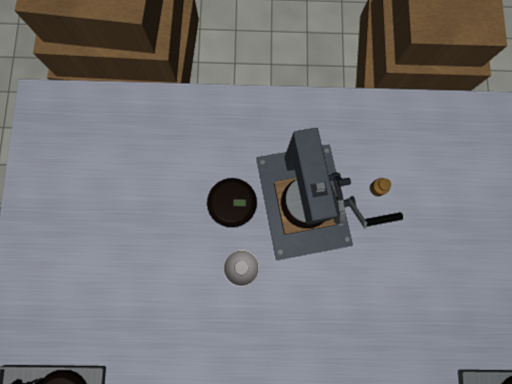

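View pics/wrist0.png

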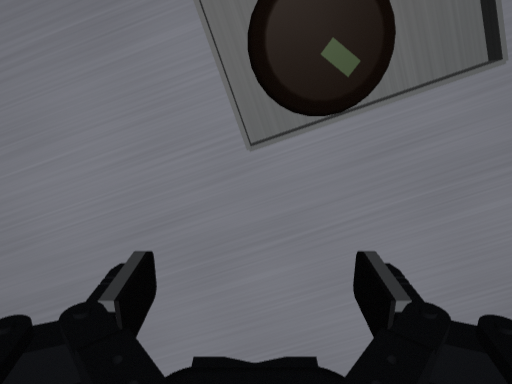

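The side view shows the press with its column at the left (+x), the crank handle at about (282,95) and the pawl knob at about (248,102). In the top view the press head runs from (305,130) to (320,220), the knob is near (345,182), the handle runs (365,222) to (400,216), and the weight is at (381,186).

```bash
python3 - <<'E'
from h import *
p,d,k=load('top0'); W=cloud(d,k)
# head top
z=W[...,2]
reg=np.zeros(z.shape,bool); reg[110:270,250:420]=1
m=(abs(z-0.235)<0.006)&reg
q=W[m]; r=cv2.minAreaRect(q[:,:2].astype(np.float32)); print('head',r,np.median(q[:,2]),m.sum())
# base
mb=(abs(z-0.012)<0.005)&reg; n,l,s,c=cv2.connectedComponentsWithStats(mb.astype(np.uint8)); i=1+np.argmax(s[1:,4])
q=W[mb]; r=cv2.minAreaRect(q[:,:2].astype(np.float32)); print('base',r,cv2.boxPoints(r),np.median(q[:,2]))
hsv=cv2.cvtColor(p,cv2.COLOR_BGR2HSV)
big=cv2.resize(p[110:280,240:430],None,fx=4,fy=4,interpolation=cv2.INTER_CUBIC); cv2.imwrite('pics/topz.png',big)
p2,d2,k2=load('side0'); cv2.imwrite('pics/sidez.png',cv2.resize(p2[70:250,160:340],None,fx=3.3,fy=3.3,interpolation=cv2.INTER_CUBIC))
for uv in [(345,182),(348,202),(365,222),(385,219),(400,216),(381,186),(381,182)]:
    print(uv,W[uv[1],uv[0]].round(3))
W2=cloud(d2,k2)
for uv in [(248,102),(280,90),(284,100),(268,117)]:
    print(uv,W2[uv[1],uv[0]].round(3))
E
```

```text
head ((0.5920211672782898, -0.08064119517803192), (0.3108317255973816, 0.15276066958904266), 41.712913513183594) 0.23401322172012218 2340
base ((0.5971837043762207, -0.06977541744709015), (0.3110197186470032, 0.39743930101394653), 11.74271297454834) [[ 0.40448558  0.09313637]
 [ 0.48537135 -0.29598507]
 [ 0.7898818  -0.2326872 ]
 [ 0.70899606  0.15643424]] 0.011130356173714384
(345, 182) [ 0.598 -0.103  0.288]
(348, 202) [ 0.572 -0.139  0.175]
(365, 222) [ 0.517 -0.156  0.249]
(385, 219) [ 0.525 -0.202  0.245]
(400, 216) [ 0.532 -0.234  0.25 ]
(381, 186) [ 0.635 -0.259  0.067]
(381, 182) [ 0.646 -0.259  0.068]
(248, 102) [ 0.6   -0.092  0.289]
(280, 90) [ 0.527 -0.21   0.247]
(284, 100) [ 0.517 -0.167  0.247]
(268, 117) [ 0.555 -0.153  0.206]
```

View pics/topz.png

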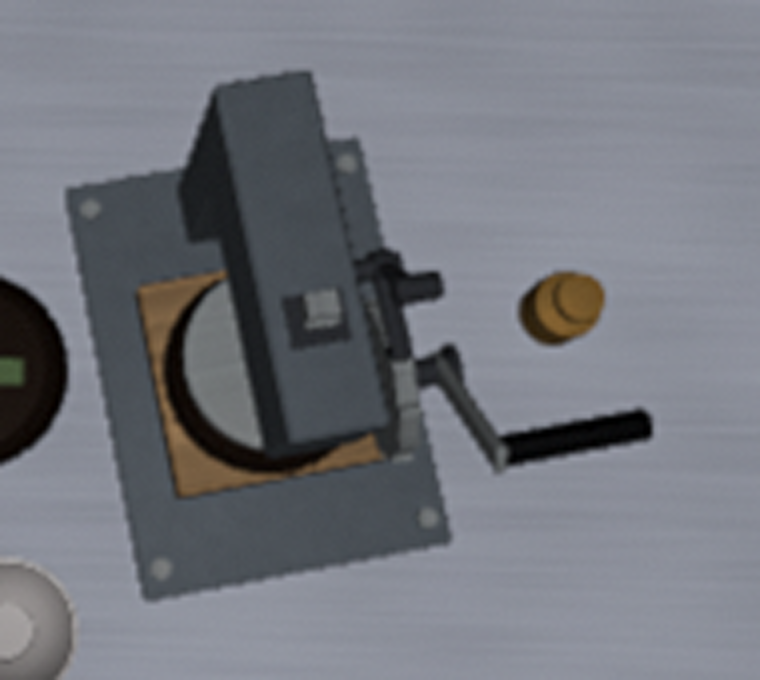

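View pics/sidez.png

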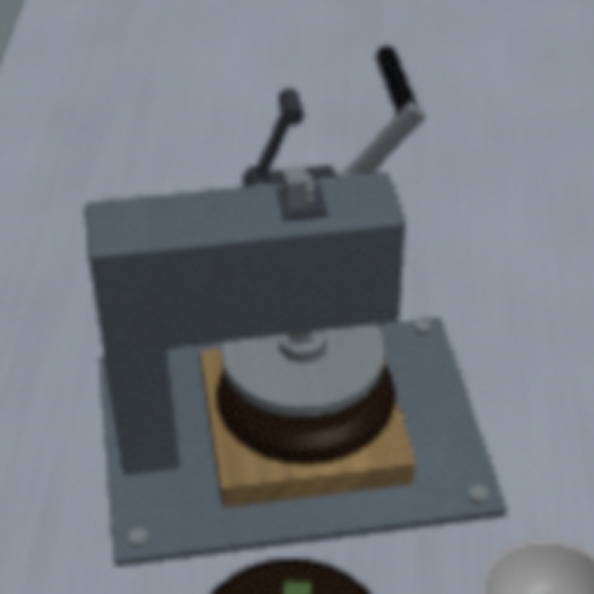

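```bash
python3 - <<'E'
from h import *
p,d,k=load('top0'); W=cloud(d,k); z=W[...,2]
f,cx,cy,V=k; C=np.linalg.inv(V)
def ray(u,v,h):
    r=C[:3,:3]@np.array([(u-cx)/f,(v-cy)/f,1]); o=C[:3,3]; return o+r*(h-o[2])/r[2]
zc=np.array([(66,188),(358,138),(450,540),(148,600)])
cor=np.array([ray((a-1.5)/4+240,(b-1.5)/4+110,.012) for a,b in zc]); print(cor.round(4))
e=[np.linalg.norm(cor[i]-cor[(i+1)%4]) for i in range(4)]; print('edges',e,'centre',cor.mean(0))
xd=(cor[0]+cor[1]-cor[2]-cor[3]); print('yaw base',np.arctan2(xd[1],xd[0]))
m=(abs(z-0.235)<0.006); n,l,s,c=cv2.connectedComponentsWithStats(m.astype(np.uint8))
q=W[l==l[150,308]]; r=cv2.minAreaRect(q[:,:2].astype(np.float32)); print('head',r)
for nm in ['top0','side0']:
    p,d,k=load(nm); W=cloud(d,k); z=W[...,2]
    m=(z>.225)&(p.max(2)<45)&(W[...,1]<-.145)&(W[...,1]>-.27)&(W[...,0]>.45)&(W[...,0]<.58); q=W[m]
    c=np.median(q,0); u,s,vt=np.linalg.svd(q-q.mean(0)); a=vt[0]; a=a*np.sign(-a[1]); t=(q-q.mean(0))@a
    print(nm,'handle',m.sum(),q.mean(0),a,'yaw',np.arctan2(a[0],-a[1]),'ends',(q.mean(0)+a*t.min()).round(4),(q.mean(0)+a*t.max()).round(4),t.max()-t.min(), z[m].max())
    m=(z>.262)&(W[...,0]>.55)&(W[...,0]<.66)&(W[...,1]<-.05)&(W[...,1]>-.2); q=W[m]
    print('knob',m.sum(),q.mean(0),q.min(0),q.max(0)); 
E
```

```text
[[ 0.7248  0.0823  0.012 ]
 [ 0.7677 -0.1305  0.012 ]
 [ 0.4778 -0.1899  0.012 ]
 [ 0.4329  0.0207  0.012 ]]
edges [np.float64(0.21704968623022228), np.float64(0.29596844849451215), np.float64(0.21531695832525632), np.float64(0.29832155647199554)] centre [ 0.60082797 -0.05437616  0.012     ]
yaw base 0.20508753109020986
head ((0.6293832659721375, -0.047322340309619904), (0.21473754942417145, 0.0604364275932312), 11.477683067321777)
top0 handle 262 [ 0.52540306 -0.19835324  0.24495753] [ 0.19069309 -0.98151993  0.01596165] yaw 0.19189289012776886 ends [ 0.5161 -0.1502  0.2442] [ 0.5334 -0.2397  0.2456] 0.09116941720887403 0.25028657137137733
knob 98 [ 0.59895578 -0.10006963  0.28570279] [ 0.58976061 -0.11497849  0.26230813] [ 0.61161897 -0.05235936  0.29131308]
side0 handle 80 [ 0.52899264 -0.19726217  0.2466832 ] [ 0.18930243 -0.98189596 -0.00670215] yaw 0.19045601105734872 ends [ 0.5217 -0.1592  0.2469] [ 0.5363 -0.2349  0.2464] 0.07713416821329502 0.24983698019835054
knob 95 [ 0.60323164 -0.09772828  0.28158743] [ 0.59336786 -0.11444346  0.26230057] [ 0.61456072 -0.08682418  0.29142009]
```

Pose estimate: origin about (0.5925, -0.054), yaw about 0.198. The knob, handle, head and base measurements agree to about 2 mm. Next: lift, turn the jaws along the press x axis, and shut the fingers.

jog_arm(offset=[[0, 0, -0.2], [0, 0, -0.2], [0, 0, -0.12], [0, 0, 0], [0, 0, 0], [0, 0, 0], [0, 0, 0], [0, 0, 0], [0, 0, 0]], angular=[[0, 0, 0], [0, 0, 0], [0, 0, 0.055], [0, 0, 0.055], [0, 0, 0.055], [0, 0, 0.055], [0, 0, 0.055], [0, 0, 0.055], [0, 0, 0]], fingers=[-1, -1, -1, -1, -1, -1, -1, -1, -1], grip_force=40)

```text
clock: 1.27
eef_pos: [0.1635, 0.4699, 0.3606]
tcp_rot: [0.646, 0.764, -0.005, 0.002]
contact_force: [-0.3, 0.7, 1.0]
finger_gap: -0.0002
```

```bash
cat >> h.py <<'E'
from scipy.spatial.transform import Rotation as R
O=np.array([.5925,-.0537,0]); yaw=.198; Rp=R.from_euler('z',yaw).as_matrix()
def st():
    s=env.get_state(); T=R.from_quat(s['tcp_rot']).as_matrix(); return s,np.array(s['eef_pos']),T
def rep():
    s,p,T=st(); print('t',round(s['clock'],2),'tcp press mm',(Rp.T@(p-O)*1000).round(1),'F press',(Rp.T@s['contact_force']).round(2),'gap',round(s['finger_gap'],4))
    print('tool->press',np.round(Rp.T@T,3).tolist())
def to(x,y,z):
    s,p,T=st(); d=T.T@(O+Rp@(np.array([x,y,z])/1000)-p); print('offset units total',(d/.25).round(4))
    Tt=np.column_stack([Rp[:,1],Rp[:,0],[0,0,-1]]); print('turn units',(R.from_matrix(T.T@Tt).as_rotvec()/np.pi).round(4))
E
python3 -c "
from h import *
rep();to(-60,-47,360)"
```

```text
t 1.27 tcp press mm [-317.6  597.8  360.6] F press [-0.16  0.7   0.99] gap -0.0002
tool->press [[0.031, 1.0, -0.006], [0.999, -0.031, -0.01], [-0.01, -0.006, -1.0]]
offset units total [-2.5458  1.1102  0.0217]
turn units [-0.0018  0.0032 -0.0099]
```

jog_arm(offset=[[-0.212, 0.0925, 0], [-0.212, 0.0925, 0], [-0.212, 0.0925, 0], [-0.212, 0.0925, 0], [-0.212, 0.0925, 0], [-0.212, 0.0925, 0], [-0.212, 0.0925, 0], [-0.212, 0.0925, 0], [-0.212, 0.0925, 0], [-0.212, 0.0925, 0]], angular=[[-0.002, 0.003, -0.01], [0, 0, 0], [0, 0, 0], [0, 0, 0], [0, 0, 0], [0, 0, 0], [0, 0, 0], [0, 0, 0], [0, 0, 0], [0, 0, 0]], fingers=[-1, -1, -1, -1, -1, -1, -1, -1, -1, -1])

```text
clock: 2.52
eef_pos: [0.5101, -0.0096, 0.3597]
tcp_rot: [0.616, 0.787, 0.0, 0.001]
contact_force: [0.9, 0.1, 0.2]
finger_gap: -0.0001
```

```bash
python3 -c "
from h import *
rep();to(-60,-47,360)"
```

```text
t 2.52 tcp press mm [-72.1  59.5 359.7] F press [ 0.89 -0.13  0.16] gap -0.0001
tool->press [[-0.045, 0.999, 0.002], [0.999, 0.045, -0.001], [-0.001, 0.002, -1.0]]
offset units total [-0.4277  0.0295 -0.0005]
turn units [0.0007 0.0005 0.0142]
```

jog_arm(offset=[[-0.2, 0.01, 0], [-0.2, 0.01, 0], [-0.04, 0, 0], [0, 0, 0]], angular=[[0, 0, 0.014], [0, 0, 0], [0, 0, 0], [0, 0, 0]], fingers=[-1, -1, -1, -1])

```text
clock: 3.02
eef_pos: [0.541, -0.1227, 0.3565]
tcp_rot: [0.632, 0.775, -0.0, -0.001]
contact_force: [0.8, 0.9, 0.2]
finger_gap: -0.0002
```

```bash
python3 -c "
from h import *
rep();to(-55,-47,269)
grab('top','top1');p,d,k=grab('side','side1')
p=p[30:180,180:340];cv2.imwrite('pics/side1z.png',cv2.resize(p,None,fx=4,fy=4))"
```

```text
t 3.02 tcp press mm [-64.1 -57.5 356.5] F press [0.92 0.73 0.18] gap -0.0002
tool->press [[-0.005, 1.0, -0.002], [1.0, 0.005, 0.001], [0.001, -0.002, -1.0]]
offset units total [0.0417 0.0372 0.3501]
turn units [-0.0005 -0.0002  0.0015]
```

View pics/side1z.png

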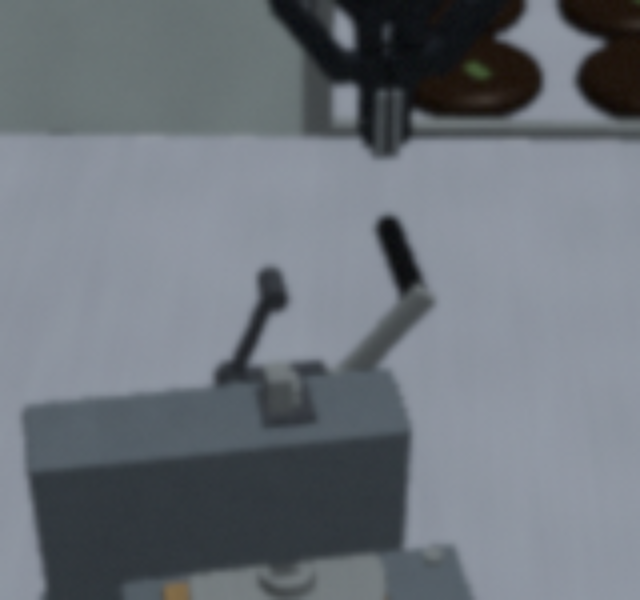

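The shut fingers hang at zoom (385,150), above and on the -x side of the pawl knob at zoom (270,285). The handle at zoom (400,255) is clear of the path. Now down behind the knob.

jog_arm(offset=[[0.042, 0.037, 0], [0, 0, 0.12], [0, 0, 0.12], [0, 0, 0.1], [0, 0, 0]], angular=[[0, 0, 0.0015], [0, 0, 0], [0, 0, 0], [0, 0, 0], [0, 0, 0]], fingers=[-1, -1, -1, -1, -1])

```text
clock: 3.75
eef_pos: [0.5496, -0.0986, 0.2725]
tcp_rot: [0.628, 0.778, 0.002, 0.001]
contact_force: [0.4, 0.4, 0.1]
finger_gap: 0.0002
```

```bash
python3 -c "
from h import *
rep();to(-20,-47,269)"
```

```text
t 3.75 tcp press mm [-50.9 -35.6 272.5] F press [0.46 0.27 0.09] gap 0.0002
tool->press [[-0.015, 1.0, 0.005], [1.0, 0.015, 0.001], [0.001, 0.005, -1.0]]
offset units total [-0.0475  0.1228  0.0146]
turn units [ 0.0015 -0.0003  0.0047]
```

jog_arm(offset=[[-0.047, 0.03, 0.012], [0, 0.03, 0], [0, 0.03, 0], [0, 0.02, 0], [0, 0.02, 0]], angular=[[0.001, 0, 0.005], [0, 0, 0], [0, 0, 0], [0, 0, 0], [0, 0, 0]], fingers=[-1, -1, -1, -1, -1])

```text
clock: 4.38
eef_pos: [0.5848, -0.1033, 0.2758]
tcp_rot: [0.634, 0.773, 0.0, 0.001]
contact_force: [-8.6, -0.2, 9.7]
finger_gap: -0.0001
```

```bash
python3 -c "
from h import *
rep();to(50,-47,270)"
```

```text
t 4.38 tcp press mm [-17.3 -47.1 275.8] F press [-8.52  1.49  9.72] gap -0.0001
tool->press [[0.001, 1.0, 0.002], [1.0, -0.001, -0.002], [-0.002, 0.002, -1.0]]
offset units total [0.0006 0.2691 0.0238]
turn units [ 0.0006  0.0006 -0.0002]
```

```bash
python3 -c "
from h import *
p,d,k=grab('side','side2');rep()
p=p[30:180,180:340];cv2.imwrite('pics/side2z.png',cv2.resize(p,None,fx=5,fy=4,interpolation=2))"
```

```text
t 4.42 tcp press mm [-16.6 -47.2 276.2] F press [-5.94  1.26  8.97] gap 0.0001
tool->press [[0.001, 1.0, 0.003], [1.0, -0.001, -0.002], [-0.002, 0.003, -1.0]]
```

View pics/side2z.png

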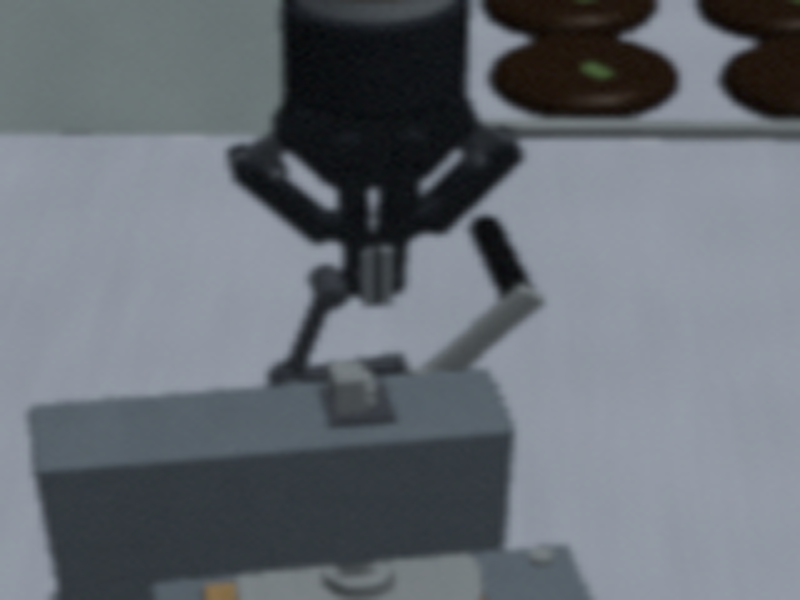

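The fingers' -x-side contact on the knob is right: the knob is at zoom (325,280), beside the finger tips at (375,270). I push on, letting the tip rise slightly with the knob.

jog_arm(offset=[[0, 0.03, -0.008], [0, 0.03, -0.006], [0, 0.03, -0.004]], angular=[[0, 0, 0], [0, 0, 0], [0, 0, 0]], fingers=[-1, -1, -1])

```text
clock: 4.8
eef_pos: [0.6062, -0.0991, 0.2819]
tcp_rot: [0.634, 0.773, -0.001, 0.0]
contact_force: [-1.1, 0.6, -0.5]
finger_gap: -0.0001
```

```bash
python3 -c "
from h import *
rep()"
```

```text
t 4.8 tcp press mm [  4.5 -47.2 281.9] F press [-0.96  0.81 -0.45] gap -0.0001
tool->press [[0.002, 1.0, -0.001], [1.0, -0.002, -0.002], [-0.002, -0.001, -1.0]]
```

jog_arm(offset=[[0, 0.025, 0.008], [0, 0.025, 0.008], [0, 0.025, 0.004], [0, 0.015, 0.004], [0, 0.01, 0]], angular=[[0, 0, 0], [0, 0, 0], [0, 0, 0], [0, 0, 0], [0, 0, 0]], fingers=[-1, -1, -1, -1, -1])

```text
clock: 5.42
eef_pos: [0.6298, -0.0946, 0.2761]
tcp_rot: [0.635, 0.773, -0.004, -0.001]
contact_force: [-10.1, -2.3, 4.5]
finger_gap: -0.0002
```

```bash
python3 -c "
from h import *
rep()
p,d,k=grab('side','side3')
p=p[30:180,180:340];cv2.imwrite('pics/side3z.png',cv2.resize(p,None,fx=4,fy=4,interpolation=2))"
```

```text
t 5.42 tcp press mm [ 28.6 -47.4 276.1] F press [-10.31  -0.23   4.47] gap -0.0002
tool->press [[0.002, 1.0, -0.008], [1.0, -0.002, -0.003], [-0.003, -0.008, -1.0]]
```

View pics/side3z.png

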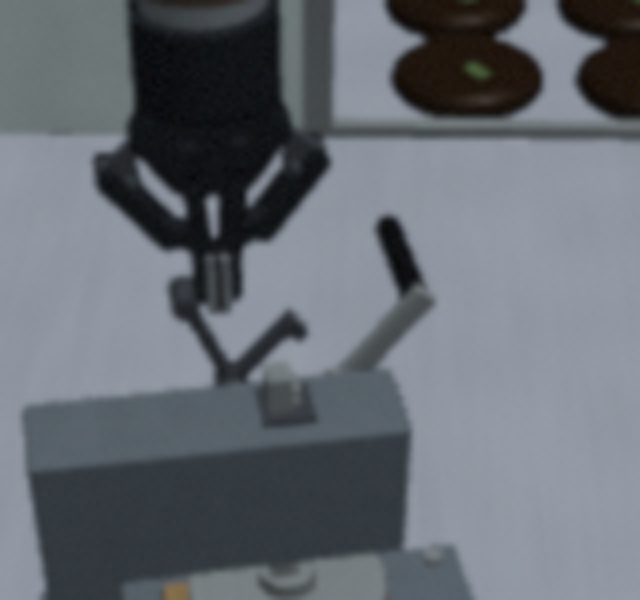

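The pawl is over: the tail now leans to +x with the knob at zoom (180,295), its nose is lifted clear at zoom (295,325), and it pressed its stop with about 10 N. I retreat, rise and go behind the handle.

jog_arm(offset=[[0, -0.1, 0], [0, -0.1, -0.05], [0, 0, -0.2], [-0.1, -0.15, -0.1], [-0.1, -0.15, 0], [-0.1, -0.15, 0], [0, -0.05, 0], [0, 0, 0]], angular=[[0, 0, 0], [0, 0, 0], [0.003, 0, 0], [0, 0, 0], [0, 0, 0], [0, 0, 0], [0, 0, 0], [0, 0, 0]], fingers=[-1, -1, -1, -1, -1, -1, -1, -1])

```text
clock: 6.48
eef_pos: [0.4684, -0.2035, 0.3642]
tcp_rot: [0.634, 0.773, -0.011, -0.009]
contact_force: [0.1, -0.3, -0.4]
finger_gap: 0.0002
```

```bash
python3 -c "
from h import *
rep();to(-140,-127,222)
p,d,k=grab('side','side4')
p=p[30:180,180:340];cv2.imwrite('pics/side4z.png',cv2.resize(p,None,fx=4,fy=4,interpolation=2))"
```

```text
t 6.47 tcp press mm [-151.1 -122.5  364.2] F press [ 0.04 -0.26 -0.38] gap 0.0002
tool->press [[0.0, 1.0, -0.028], [1.0, -0.0, 0.001], [0.001, -0.028, -1.0]]
offset units total [-0.0184  0.0603  0.5674]
turn units [-0.0089 -0.0002 -0.0001]
```

View pics/side4z.png

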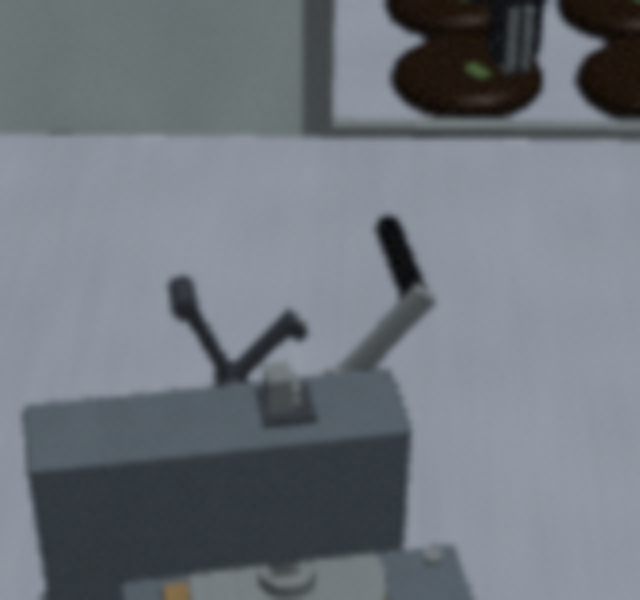

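With nothing touching it, the pawl stays off: knob at zoom (180,295), nose at zoom (295,325). Now down behind the handle.

jog_arm(offset=[[-0.018, 0.02, 0.1], [0, 0, 0.2], [0, 0, 0.18], [0, 0, 0.08], [0, 0, 0]], angular=[[-0.009, 0, 0], [0, 0, 0], [0, 0, 0], [0, 0, 0], [0, 0, 0]], fingers=[-1, -1, -1, -1, -1])

```text
clock: 7.15
eef_pos: [0.4805, -0.2022, 0.2185]
tcp_rot: [0.63, 0.777, 0.002, 0.001]
contact_force: [0.2, 0.7, 0.4]
finger_gap: -0.0004
```

```bash
python3 -c "
from h import *
rep();to(-115,-127,222)"
```

```text
t 7.15 tcp press mm [-139.  -123.6  218.5] F press [0.33 0.66 0.42] gap -0.0004
tool->press [[-0.01, 1.0, 0.004], [1.0, 0.01, 0.001], [0.001, 0.004, -1.0]]
offset units total [-0.0146  0.096  -0.0136]
turn units [ 0.0012 -0.0004  0.0032]
```

jog_arm(offset=[[-0.015, 0.04, 0], [0, 0.04, 0], [0, 0.015, -0.005], [0, 0.015, -0.01], [0, 0.015, -0.01], [0, 0, 0]], angular=[[0, 0, 0.003], [0, 0, 0], [0, 0, 0], [0, 0, 0], [0, 0, 0], [0, 0, 0]], fingers=[-1, -1, -1, -1, -1, -1])

```text
clock: 7.9
eef_pos: [0.5153, -0.1993, 0.2301]
tcp_rot: [0.633, 0.774, 0.0, 0.002]
contact_force: [-2.2, 0.7, 0.1]
finger_gap: -0.0
```

```bash
cat >> h.py <<'E'
def crank(half=13.7):
    s,p,T=st(); q=Rp.T@(p-O)*1000; F=-(Rp.T@s['contact_force'])
    x=q[0]+half+9; sl=np.clip((x+35)/90,-1,1); lean=np.arcsin(sl); hz=170+90*np.cos(lean)
    tq=(( hz-170)*F[0]-(x-9+35)*F[2])/1000
    print('t %.2f tcp %s handle x %.1f z %.1f drum %.3f drop %.1f  F on crank x %.2f y %.2f z %.2f  torque %.3f'%(s['clock'],q.round(1),x,hz,lean+.7,(lean+.7)*30,*F,tq))
E
python3 -c "
from h import *
crank()"
```

```text
t 7.90 tcp [-104.3 -127.6  230.1] handle x -81.6 z 247.0 drum 0.155 drop 4.7  F on crank x 2.00 y -1.12 z -0.10  torque 0.148
```

The torque of 0.148 N m matches the expected free torque. I continue slowly along the arc.

jog_arm(offset=[[0, 0.014, -0.008], [0, 0.014, -0.008], [0, 0.014, -0.006], [0, 0.014, -0.006], [0, 0.014, -0.005], [0, 0.014, -0.004], [0, 0.014, -0.003], [0, 0.014, -0.002]], angular=[[0, 0, 0], [0, 0, 0], [0, 0, 0], [0, 0, 0], [0, 0, 0], [0, 0, 0], [0, 0, 0], [0, 0, 0]], fingers=[-1, -1, -1, -1, -1, -1, -1, -1])

```text
clock: 8.9
eef_pos: [0.5448, -0.1939, 0.2426]
tcp_rot: [0.633, 0.774, 0.0, 0.003]
contact_force: [-2.7, -0.1, 1.9]
finger_gap: -0.0006
```

```bash
python3 -c "
from h import *
crank()"
```

```text
t 8.90 tcp [ -74.3 -128.1  242.6] handle x -51.6 z 258.5 drum 0.514 drop 15.4  F on crank x 2.67 y -0.45 z -1.88  torque 0.188
```

jog_arm(offset=[[0, 0.014, -0.001], [0, 0.014, -0.001], [0, 0.012, 0], [0, 0.012, 0]], angular=[[0, 0, 0], [0, 0, 0], [0, 0, 0], [0, 0, 0]], fingers=[-1, -1, -1, -1])

```text
clock: 9.4
eef_pos: [0.559, -0.1913, 0.2429]
tcp_rot: [0.633, 0.774, 0.001, 0.003]
contact_force: [-1.2, -0.8, 0.6]
finger_gap: -0.0003
```

```bash
python3 -c "
from h import *
crank()"
```

```text
t 9.40 tcp [ -59.9 -128.4  242.9] handle x -37.2 z 260.0 drum 0.676 drop 20.3  F on crank x 1.31 y 0.57 z -0.59  torque 0.112
```

jog_arm(offset=[[0, 0.008, 0], [0, 0.008, 0]], angular=[[0, 0, 0], [0, 0, 0]], fingers=[-1, -1])

```text
clock: 9.65
eef_pos: [0.5633, -0.1905, 0.2428]
tcp_rot: [0.633, 0.774, 0.001, 0.003]
contact_force: [-4.6, -0.8, 2.2]
finger_gap: -0.0
```

```bash
python3 -c "
from h import *
crank()"
```

```text
t 9.65 tcp [ -55.6 -128.3  242.8] handle x -32.9 z 260.0 drum 0.724 drop 21.7  F on crank x 4.67 y -0.14 z -2.19  torque 0.405
```

jog_arm(offset=[[0, 0.002, 0]], angular=[[0, 0, 0]], fingers=[-1])

```text
clock: 9.78
eef_pos: [0.5633, -0.1905, 0.2428]
tcp_rot: [0.633, 0.774, -0.0, 0.003]
contact_force: [-4.6, -0.4, 2.5]
finger_gap: -0.0
```

```bash
python3 -c "
from h import *
crank()"
```

```text
t 9.78 tcp [ -55.6 -128.3  242.8] handle x -32.9 z 260.0 drum 0.724 drop 21.7  F on crank x 4.56 y -0.52 z -2.52  torque 0.393
```

jog_arm(offset=[[0, 0.004, 0]], angular=[[0, 0, 0]], fingers=[-1])

```text
clock: 9.9
eef_pos: [0.5633, -0.1905, 0.2428]
tcp_rot: [0.634, 0.774, -0.001, 0.002]
contact_force: [-6.2, -0.5, 4.0]
finger_gap: -0.0
```

```bash
python3 -c "
from h import *
crank()"
```

```text
t 9.90 tcp [ -55.6 -128.4  242.8] handle x -32.9 z 260.0 drum 0.724 drop 21.7  F on crank x 6.21 y -0.69 z -4.03  torque 0.531
```

```bash
python3 -c "
from h import *
p,d,k=grab('side','side5');crank()
p=p[30:250,150:350];cv2.imwrite('pics/side5z.png',cv2.resize(p,None,fx=2.7,fy=2.7,interpolation=2))
W=cloud(d,k);W0=cloud(load('side0')[1],k)
p,d,k=grab('top','top5')
p=p[110:280,240:430];cv2.imwrite('pics/top5z.png',cv2.resize(p,None,fx=3.4,fy=3.4,interpolation=2))
for v in (178,182,186,190):print(v,W0[v,255].round(4),W[v,255].round(4),W0[v,240].round(4),W[v,240].round(4))"
```

```text
t 9.95 tcp [ -55.6 -128.3  242.8] handle x -32.9 z 260.0 drum 0.724 drop 21.7  F on crank x 5.57 y -0.66 z -3.26  torque 0.479
178 [ 0.5826 -0.0425  0.1031] [nan nan nan] [ 0.62   -0.0454  0.0989] [ 0.6222 -0.0692  0.0756]
182 [ 0.5822 -0.03    0.1016] [ 0.5826 -0.0424  0.0893] [ 0.6192 -0.0318  0.0985] [ 0.6211 -0.0523  0.078 ]
186 [ 0.5817 -0.0172  0.1007] [ 0.5826 -0.0412  0.0763] [ 0.6182 -0.0164  0.1001] [ 0.6201 -0.0377  0.0783]
190 [ 0.5812 -0.0033  0.1012] [ 0.582  -0.0251  0.0784] [ 0.6172 -0.0024  0.1007] [ 0.6192 -0.0234  0.0788]
```

View pics/side5z.png

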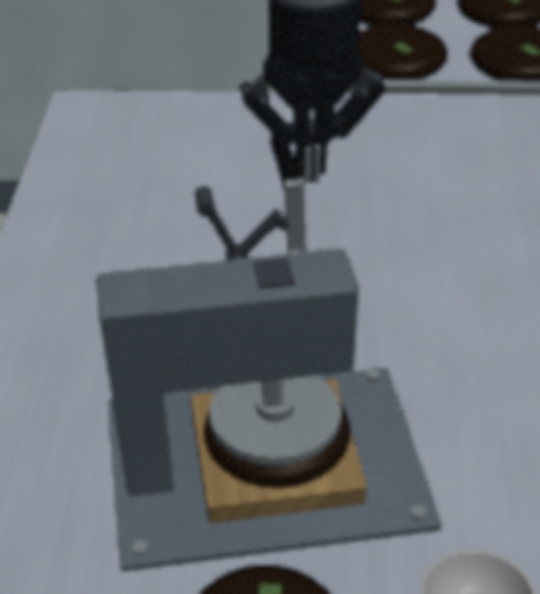

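View pics/top5z.png

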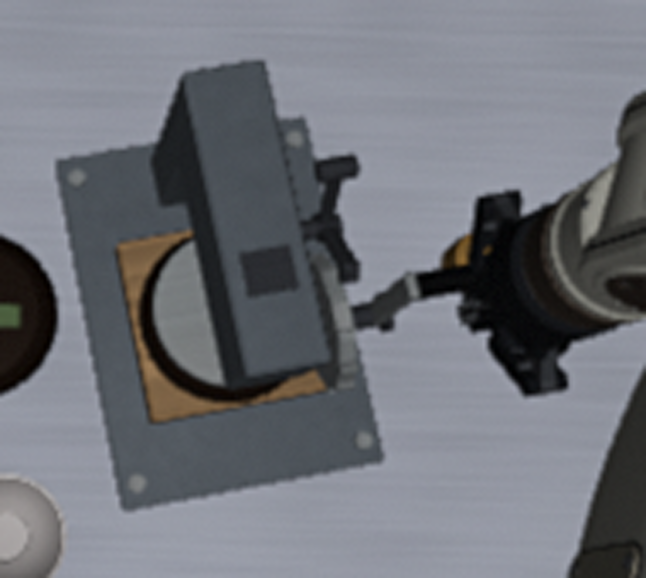

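The plate top fell from 0.1004 to 0.0783 (22.1 mm) and looks to sit on the cake. Nothing else appears to touch: the pawl is clear of the wheel and the crank. I check the plate-cake gap independently from the saved clouds.

```bash
python3 -c "
from h import *
for nm in ('side0','side5','top0','top5'):
    p,d,k=load(nm);W=cloud(d,k);q=(W-O)@Rp*1000;r=np.hypot(q[...,0],q[...,1])
    hsv=cv2.cvtColor(p,cv2.COLOR_BGR2HSV)
    pl=(r<55)&(r>20)&(q[...,2]>70)&(q[...,2]<110)&(q[...,1]>-10) if 'side' in nm else (r<55)&(r>20)&(q[...,2]>70)&(q[...,2]<110)&(q[...,1]>34)
    print(nm,'plate top',np.median(q[pl][:,2]).round(1),pl.sum())
    for a,b in ((60,64),(64,66),(66,68),(68,70),(70,72),(72,75)):
        m=(r>a)&(r<b)&(q[...,2]>30)&(q[...,2]<80)&(p.max(2)<60)&(q[...,1]>0)
        if m.sum(): print(a,b,m.sum(),np.percentile(q[m][:,2],[50,90]).round(1),end=';')
    print()
crank()"
```

```text
side0 plate top 99.8 561
60 64 137 [60.5 63.5];64 66 84 [57.3 60.6];66 68 93 [54.3 59.1];68 70 45 [54.3 59.1];70 72 13 [52.8 56.4];
side5 plate top 77.7 555
60 64 137 [60.5 63.6];64 66 91 [56.  60.9];66 68 82 [54.1 59.9];68 70 45 [54.2 57.8];70 72 12 [52.1 54.3];
top0 plate top 99.2 183
60 64 82 [61.5 64.2];64 66 49 [58.4 61. ];66 68 41 [59.  61.3];68 70 32 [57.1 61. ];70 72 21 [56.2 59.7];72 75 14 [54.4 57.1];
top5 plate top 76.9 176
60 64 85 [60.7 72. ];64 66 45 [58.8 62.2];66 68 41 [58.3 61.6];68 70 31 [58.6 60.4];70 72 20 [56.5 60.1];72 75 12 [56.2 58.1];
t 10.00 tcp [ -55.6 -128.3  242.8] handle x -32.9 z 260.0 drum 0.723 drop 21.7  F on crank x 5.42 y 0.04 z -2.61  torque 0.470
```

The contact is real: the domed cake's top is about 66 mm up, and the plate's underside is at about 65.7 mm. The torque of 0.47–0.53 N m gives roughly 11–12 N on the cake. I back off straight to -x, then up.

jog_arm(offset=[[0, -0.01, 0], [0, -0.03, 0], [0, -0.08, 0], [0, -0.1, 0], [0, -0.05, -0.05], [0, 0, -0.2], [0, 0, -0.2], [0, 0, -0.05], [0, 0, 0]], angular=[[0, 0, 0], [0, 0, 0], [0, 0, 0], [0, 0, 0], [0, 0, 0], [0, 0, 0], [0, 0, 0], [0, 0, 0], [0, 0, 0]], fingers=[-1, -1, -1, -1, -1, -1, -1, -1, -1])

```text
clock: 11.12
eef_pos: [0.4955, -0.203, 0.3733]
tcp_rot: [0.633, 0.774, 0.003, 0.005]
contact_force: [-0.3, 0.7, -0.5]
finger_gap: 0.0001
```

```bash
python3 -c "
from h import *
rep()
p,d,k=grab('side','side6')
q=(cloud(d,k)-O)@Rp*1000;r=np.hypot(q[...,0],q[...,1]);pl=(r<55)&(r>20)&(q[...,2]>70)&(q[...,2]<110)&(q[...,1]>-10);print('plate top',np.median(q[pl][:,2]))
cv2.imwrite('pics/side6z.png',cv2.resize(p[30:290,150:380],None,fx=2.3,fy=2.3,interpolation=2))
p,d,k=grab('top','top6');q=(cloud(d,k)-O)@Rp*1000
m=(p.max(2)<45)&(q[...,2]>225)&(q[...,1]<-88)&(q[...,1]>-165)&(abs(q[...,0]+35)<35);print('handle',m.sum(),np.median(q[m],0))
cv2.imwrite('pics/top6z.png',cv2.resize(p[110:300,190:430],None,fx=3,fy=3,interpolation=2))"
```

```text
t 11.12 tcp press mm [-124.4 -127.3  373.3] F press [-0.19  0.78 -0.49] gap 0.0001
tool->press [[-0.002, 1.0, 0.011], [1.0, 0.002, -0.004], [-0.004, 0.011, -1.0]]
plate top 77.72868575271531
handle 287 [ -34.62583164 -125.51786487  267.04154882]
```

View pics/side6z.png

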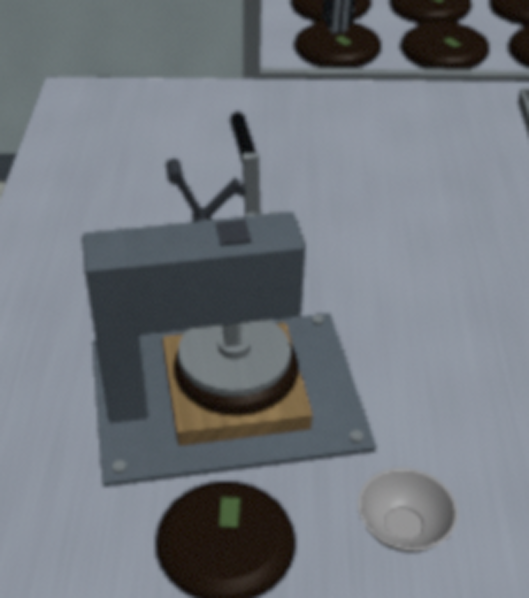

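View pics/top6z.png

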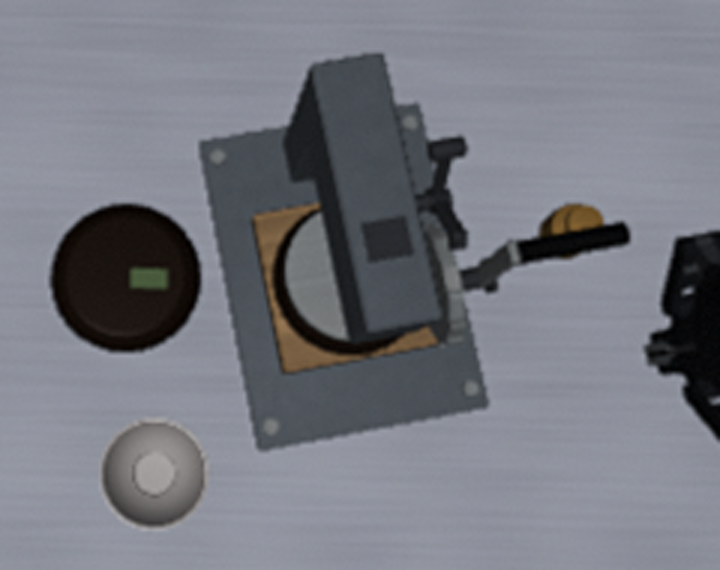

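The side view shows the pawl still off (knob at zoom (173,168)) and the plate still on the cake at zoom (235,350), its top unmoved at 77.7 mm. In the top view the spare cake, bowl and weight stand where they were, and the gripper is clear at the far right.

```bash
python3 -c "
from h import *
env.hand_in();rep()"
```

```text
the job is handed in; nothing more can be done
the job is handed in; nothing more can be done
```

I pushed the pawl knob to +x with the shut fingers until the pawl snapped over. I then backed off and eased the crank round slowly from its -x side until the plate met the cake, and withdrew the arm. I handed the job in after about 11 s on the robot's clock.

**Last checks**
- **Pawl:** it is off and stays off with nothing touching it.
- **Plate position:** its top is at 77.7 mm, the same before and after letting go. It came down about 22 mm.
- **Bystanders:** the spare cake, dish and weight look unmoved in the final pictures.
- **Clearance:** the gripper is clear of everything.

**Less certain**
- **Load on the cake:** I worked it out from the push on the handle, not directly. The readings came in at 0.39 to 0.53 N m, against 0.15 running free. The last ones give about 11 to 13 N, slightly above the 10 N asked. I did not trim it back or re-probe the load after letting go.
- **Pawl forces:** the push on the knob reached about 13 N in total at first, 8.5 N of it level, above the expected 5 to 8 N. The tip was being pushed upward against the knob at the time. At the stop the push was about 10 N.

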